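# Hardness probe on a bone in the suction rest

### The arm

A 6-joint arm with a two-finger parallel gripper is mounted at the origin on the work surface. World frame = base frame: x ahead of the robot, y to its left, z up, the work surface at z = 0. Lengths are in m, angles in rad, forces in N, time in s.
With the tool pointing down it reaches from about 0.375 to 0.975 m from the base axis. Payload 3.8 kg.
Tool frame: the origin (TCP) lies on the centre line of the jaws, within the pads' length; the fingertips stand 25 mm ahead of it and the grasp point (between the pads) lies 6 mm ahead of it; z points along the fingers, y is the line along which they close (so a half turn about z gives the same grasp; the last joint's range is limited). The gripper opens to 85 mm and grips with 20 to 120 N. Pads are 22 mm wide; open, the fingers measure 114 mm over their backs; the gripper's body (76 mm by 85 mm) begins 54 mm behind the grasp point. The pads swing forward as they close: fully open they stand 13 mm farther back than shut.
Start: joints at [1.253, 0.264, 1.604, -0, 1.274, -0.037], TCP at [0.187, 0.649, 0.256] pointing down, gripper open.
Joint ranges: [-2.63, 2.63], [-0.94, 2.18], [0.31, 2.57], [-1.31, 4.45], [0, 2.66], [-2.55, 2.55]. Speed limits (rad/s): [2.57, 2.57, 3.14, 3.14, 3.14, 3.14].

### API

Orientations are given as a rotation vector (axis times angle).
In Python, from workcell import bot gives the robot as it stands. The module is installed in compiled form; this text tells all that it offers.
- The arm moves only by the tool play_rows, never from a script. Its argument "commands" is a list that holds one entry, the list of rows, each a list of 7 numbers: the shift along the tool's x, y, z as a fraction of full scale, then the turn, a rotation vector about the tool's x, y, z as a fraction of full scale, then the closure, from -1 (fully open) to 1 (shut). A call has 1 to 8 rows; each row is the pose to reach, as a shift and turn from the pose commanded when the call began, along the tool's axes at that moment, turning the shorter way round; what a row does not reach only later rows make up. Full scale, the value 1, is 60 cm for a shift and 180 degrees for a turn. A row lasts 1/10 s, in which the tool goes at most 50 mm and 8.59 degrees, less where a joint would pass 70% of its speed; a pose out of reach is approached as far as the arm can. A call with a number of a shift or a turn outside -1 to 1 is refused whole. A call with a gripper value outside its range is refused whole. The fingers move at their own pace and stop on an object; "force" is the grip in N (left out, the last holds). Time passes only in rows, so rows that repeat a pose let the fingers close. It gives the time, the measured TCP pose, the force, the opening and the grip force at its end, in the units of the state.
- bot.read_state(): the state, without advancing time (a new reading comes with each control period).
- bot.read_camera(name): name is "scene" or "top"; returns the picture (384x512x3 uint8, blue, green, red); there is no depth.
- bot.camera_params(name): a dict with "fov_y" (degrees; the focal length in pixels is half the picture's height over the tangent of half this angle, whatever the lens; pixels are square), "cx", "cy" (the principal point, pixels), "rvec" (rotation vector, rad) and "tvec" (3), from world to camera coordinates, as OpenCV has them. Camera axes: x right, y down, z forward; pixel columns grow to the right and rows downward; lengths in m; the calibration is good to about 2 mm. A picture is of the moment at which its call begins. camera_params takes no time and is no camera call.
- bot.finish_job(): hands the job in; it is judged then, once.
The state is a dict: "time": time; "q": joint angles; "joint_vel": joint speeds; "joint_torque": joint torques, N m; "tool_pos": TCP position; "tcp_rot": TCP orientation; "wrist_force": force on the tool from outside, world axes, zero at the start; "torque": the same for the moment, N m; "width": opening from 0.0 (shut) to 1.0 (fully open); "grip_force": force on a finger pad.
Only numpy, scipy, OpenCV 4.12 (cv2) and the standard library are available. Lean on these libraries where they do the work, as an engineer would, in place of code of your own. Each camera call takes 0.05 s, during which the arm holds its last target. There are 200 camera calls.

### The job

Set the tap of the suction rest to half open and let go of it, then take the spring probe out of its stand and hold its tip on the bone inside the inked ring, square to the bone's sloping face, pressed gently until the plunger is about half in. Finish while still holding it there in the gripper; do not push hard on the fragile bone or shift its cradle, and leave the other things on the table where they are.

Things in the scene. Friction and masses are not known exactly. Their poses are not given: they have to be found in the camera images.
- rest: heavy fixed suction rest: an aluminium base 130 (x) by 260 (y) by 14 high carrying a tilted black cradle with a flat piece of bone at its -y end and a brass pipe along y with a tap at its +y end. Origin: centre of the underside; z up
- spot (a point): centre of the inked ring (16 outside, 13 inside diameter) on the flat top face of the bone held in the cradle; two inked crosses 27 to 30 away are not wanted. Its z axis is the outward normal of the face, which leans 0.2 to 0.4 rad from vertical (towards the rest's -x side, the robot's side). The face is hard, 51 to 59 above the table here; cradle 94 by 96, its raised edge at most 80 above the table. The cradle hinge is locked by stiff friction: do not move it
- valve_grip (a point): centre of the tap's handle bar, on its vertical turning axis, 79 above the table: a steel bar 64 long, 10 wide, 18 high (70 to 88 above the table), free on all sides and above. x axis along the bar, z up
- valve (a joint): tap angle in rad: 0 closed (bar across the pipe), 1.571 fully open (bar along the pipe), half open 0.785; grows counter-clockwise seen from above, stays where left, turning moment about 0.06 N m
- stand: fixed grey block 70 by 70 by 60 high with a 22 diameter upright through hole in its middle, in which the probe stands. Origin: centre of the underside
- probe_centre (a point): the loose probe's gripping point, the middle of its black round barrel (26 diameter, 86 long, vertical at the start, 43 of it above this point). Its z axis is the probe's axis, pointing from tip to top. It stands in the stand tip down: a steel collar (34 diameter, 43 to 55 below this point) rests on the block's top, below it an 18 diameter nose 24 long hangs in the hole and then the plunger. Mass about 0.17 kg. At the start this point is 115 above the table
- probe_tip (a point): rounded end (6 diameter) of the probe's spring plunger, on the probe axis, 97 below probe_centre when the plunger is out; the plunger sticks 18 out of the nose
- plunger (a joint): how far the plunger is pushed into the probe, m: 0 out, 0.012 fully in, half in 0.006; spring 0.8 N at 0 growing 0.4 N per mm (3.2 N when half in)
- jar: bystander, loose, leave alone: lidded clear sample jar, diameter 64, height 75, upright. Origin: underside
- bone_a: bystander, loose, leave alone: small finger bone lying down, 75 long, 18 thick. Origin: underside
- bone_b: bystander, loose, leave alone: small finger bone lying down, 60 long, 20 thick. Origin: underside
- bone_c: bystander, loose, leave alone: small finger bone lying down, 85 long, 16 thick. Origin: underside
- pen: bystander, loose, leave alone: pen lying down, 130 long, 9 thick. Origin: underside
- caliper: bystander, loose, leave alone: flat steel caliper lying down, 200 long, 5 to 10 thick. Origin: underside
- brush: bystander, loose, leave alone: finds brush lying down. Origin: underside

How it is judged:
On the way, in this order (a step that is already met when the one before it is completed fails the run):
1. the tap is set to half open and let go (value of joint valve between 0.645 and 0.925 rad and contact force between the fingers and rest below 0.1 N), for 0.2 s.
2. the probe is held in the gripper, clear of its stand (distance of probe_centre from where it was at the start of the episode above 0.04 m and contact force between probe and stand below 0.05 N and contact force between the fingers and probe above 0.5 N), for 0.2 s.
At the end, for the whole second after the job is handed in: For the last second the gripper holds the probe still: tip within 6.5 mm of the ring's centre, axis within 0.15 rad of the face's normal, plunger 3 to 9 mm in, 0.8 to 7 N on the bone, probe clear of its stand; the tap, untouched, is within 0.14 rad of half open (all of step 1 and distance between probe_tip and spot below 0.0065 m and angle between the z axis of probe_centre and the z axis of spot, either way round below 0.15 rad and angle between probe_centre's own z axis and vertical below 0.8 rad and value of joint plunger between 0.003 and 0.009 m and contact force between probe and rest between 0.8 and 7 N and contact force between the fingers and probe above 0.5 N and contact force between probe and stand below 0.05 N and linear speed of probe below 0.02 m/s); the arm keeps its last pose, push and grip.
It fails at once if the bone is pushed hard (over 15 N by the probe) (contact force between probe and rest above 15 N).
It fails at once if the cradle or rest is shifted (ring moved over 5 mm) (distance of spot from where it was at the start of the episode above 0.005 m).
It fails at once if a bystander is moved over 20 mm (distance of any of jar, bone_a, bone_b, bone_c, pen, caliper, brush from where it was at the start of the episode above 0.02 m).
It also fails if it takes over 48 s, if anything falls off the work surface, if the arm or the gripper's body presses on something with over 40 N, if the wrist force passes 120 N, or if a joint passes its speed limit or range.

## Working session

There is one attempt and no reset: what is moved stays moved. The work goes in short steps, Python scripts to look and compute and a tool call to move; the robot and the scene stay as the last step left them, time stands still between calls to the robot, and variables do not carry over. Pictures are saved under pics/ and viewed, at most 12 in all, crops included, and the job is handed in when it is done.

Besides the shell and the picture viewer there is one more tool, called after "Emit:" as name([rows], argument=value, ...), one row to a line, values as JSON. play_rows: Moves the arm, as the interface text tells. Its arguments: {"type":"object","properties":{"commands":{"type":"array"},"force":{"type":"number"}},"required":["commands"]}

```bash
mkdir -p pics; python3 - <<'E'
from workcell import bot
import cv2
for n in("scene","top"):
    im=bot.read_camera(n); cv2.imwrite(f"pics/{n}0.png",im); print(n,bot.camera_params(n))
print(bot.read_state())
E
```

```text
scene {'fov_y': 45.83481450304322, 'cx': 258.6373273159716, 'cy': 192.50366090167034, 'rvec': array([ 2.33652594,  0.7603232 , -0.26273194]), 'tvec': array([-0.47928553, -0.19245074,  1.45267106])}
top {'fov_y': 50.585039123455225, 'cx': 258.05687828063805, 'cy': 190.23702419230872, 'rvec': array([ 2.13627989, -2.12884171,  0.19611878]), 'tvec': array([0.01326766, 0.60061924, 1.08073319])}
{'time': 0.1, 'q': array([ 1.25312054e+00,  2.64673999e-01,  1.60524148e+00,  3.36858278e-07,
        1.27372086e+00, -3.69232879e-02]), 'joint_vel': array([-0.00138057, -0.00090295, -0.0027132 , -0.00103865, -0.00116866,
       -0.00115624]), 'joint_torque': array([ 6.59792804e-04, -5.16708219e+01, -3.68589807e+01, -9.66662355e-05,
        6.30727125e-03, -1.83795464e-05]), 'tool_pos': array([0.18685207, 0.64798045, 0.25508687]), 'tcp_rot': array([-0.4395075 , -3.11033132,  0.00315944]), 'wrist_force': array([-0.43937754,  0.16689853,  0.67206804]), 'torque': array([0.04002151, 0.04453718, 0.03775049]), 'grip_force': 0.0, 'width': 0.996454626028357}
```

View pics/scene0.png

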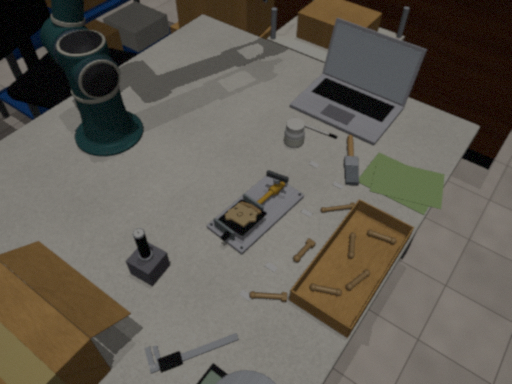

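View pics/top0.png

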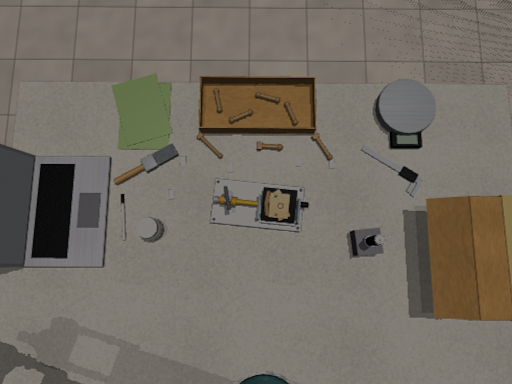

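Scene view: rest at about (255,212) with the tap at (272,190), stand at (148,262). Top view: rest at (258,205), bone (280,205), tap (227,200), stand (367,243). Next I'll zoom in on these.

```bash
python3 - <<'E'
import cv2,numpy as np
t=cv2.imread("pics/top0.png");s=cv2.imread("pics/scene0.png")
def c(im,x,y,w,h,k): return cv2.resize(im[y:y+h,x:x+w],None,fx=k,fy=k,interpolation=cv2.INTER_CUBIC)
a=c(t,205,170,110,70,7);  # 770x490
cv2.imwrite("pics/c1.png",a)
b=c(s,200,165,110,85,7); cv2.imwrite("pics/c2.png",b)
d=np.hstack([c(t,340,220,55,45,7),c(s,120,225,55,65,7)[:315]]); cv2.imwrite("pics/c3.png",d)
E
```

```text
(no output)
```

View pics/c1.png

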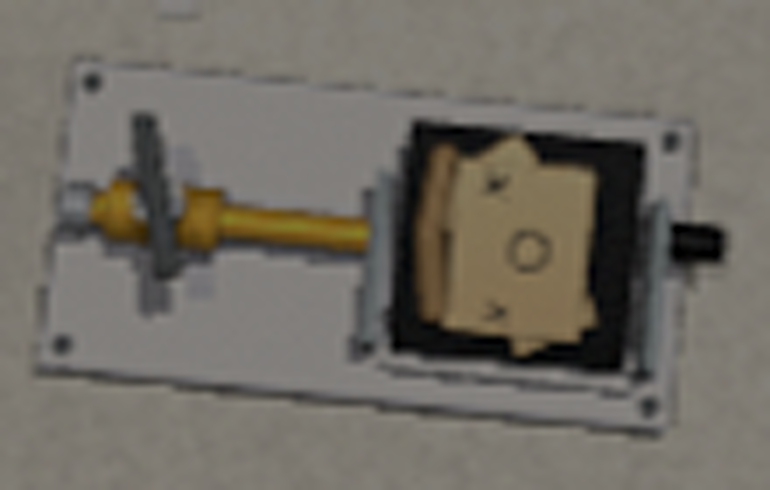

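View pics/c2.png

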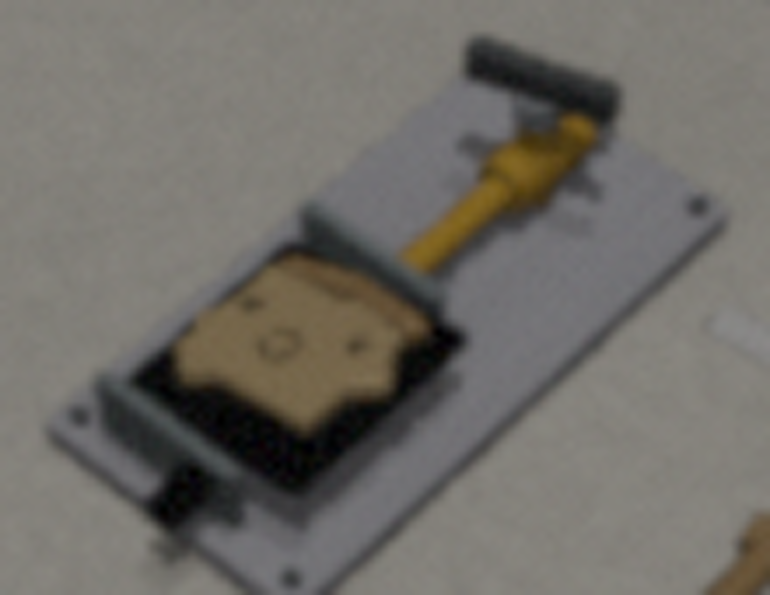

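View pics/c3.png

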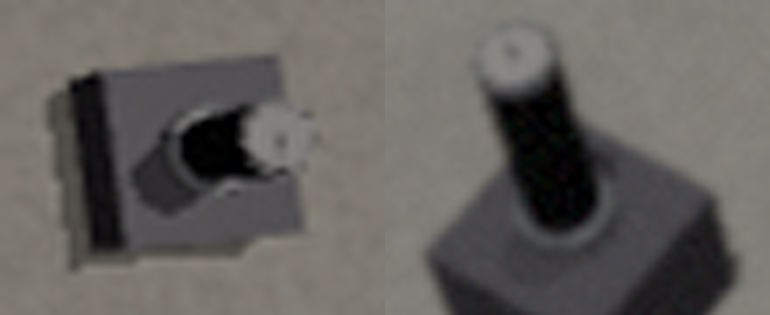

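c1 shows the ring at about px (280.1,205.4), the crosses at (275.6,195.9) and (275.1,214.1), and the tap bar nearly across the pipe. In c2 the ring is at (239.6,214). c3 shows the probe upright with its cap at top px (380,239) and scene px (138,232). Now I'll triangulate these.

```bash
cat > h.py <<'E'
import numpy as np,cv2
from scipy.spatial.transform import Rotation as R
P={'scene':dict(f=192/np.tan(np.radians(45.83481450304322/2)),c=(258.6373,192.5037),r=[2.33652594,0.7603232,-0.26273194],t=[-0.47928553,-0.19245074,1.45267106]),
'top':dict(f=192/np.tan(np.radians(50.585039123455225/2)),c=(258.05688,190.23702),r=[2.13627989,-2.12884171,0.19611878],t=[0.01326766,0.60061924,1.08073319])}
def ray(n,uv):
    p=P[n];M=R.from_rotvec(p['r']).as_matrix();o=-M.T@p['t']
    d=M.T@np.array([(uv[0]-p['c'][0])/p['f'],(uv[1]-p['c'][1])/p['f'],1]);return o,d/np.linalg.norm(d)
def onz(n,uv,z): o,d=ray(n,uv);return o+d*(z-o[2])/d[2]
def tri(a,b):
    A=0;B=0
    for n,uv in(('top',a),('scene',b)):
        o,d=ray(n,uv);Q=np.eye(3)-np.outer(d,d);A=A+Q;B=B+Q@o
    x=np.linalg.solve(A,B)
    def dist(n,uv):
        o,d=ray(n,uv);return np.linalg.norm(np.cross(x-o,d))
    return x,dist('top',a)+dist('scene',b)
E
python3 - <<'E'
from h import *
np.set_printoptions(precision=4,suppress=True)
T=lambda x,y:((x+.5)/7-.5+205,(y+.5)/7-.5+170)
S=lambda x,y:((x+.5)/7-.5+200,(y+.5)/7-.5+165)
pts=dict(ring=((529,251),(280,346)),crA=((497,184),(357,345)),crB=((494,312),(250,303)),
c1=((415,122),(465,335)),c2=((645,145),(300,490)),c3=((625,370),(130,378)),c4=((390,352),(290,247)),
b1=((145,115),(605,95)),b2=((168,275),(480,50)))
for k,(a,b) in pts.items():
    print(k,*tri(T(*a),S(*b)))
for p in((78,62),(695,125),(665,432),(38,372)): print('base',onz('top',T(*p),.014))
print('ring z55',onz('top',T(529,251),.055),onz('scene',S(280,346),.055))
print('bar z88',onz('top',T(145,115),.088),onz('top',T(168,275),.088))
print('bar z88s',onz('scene',S(605,88),.088),onz('scene',S(483,42),.088))
print('probe',onz('top',(340+283.5/7-.5,220+135.5/7-.5),.158),onz('scene',(120+130.5/7-.5,225+55.5/7-.5),.158))
M=R.from_rotvec([-0.4395075,-3.11033132,0.00315944]).as_matrix();print(M)
E
```

```text
ring [ 0.5596 -0.0451  0.0502] 0.003169679587856392
crA [ 0.5855 -0.0321  0.0571] 0.003414040238819484
crB [ 0.5355 -0.0317  0.0444] 0.002218755647163589
c1 [0.6118 0.0002 0.0495] 0.0034189696532321424
c2 [ 0.6034 -0.0917  0.0478] 0.004313933475359152
c3 [ 0.5151 -0.0828  0.0356] 0.0067432935524020035
c4 [0.5217 0.0099 0.0269] 0.003543947698617199
b1 [0.6055 0.1041 0.0871] 0.0007721893302930261
b2 [0.5471 0.0974 0.0799] 0.0072604047835616815
base [0.6418 0.138  0.014 ]
base [ 0.6163 -0.1174  0.014 ]
base [ 0.4896 -0.1031  0.014 ]
base [0.5131 0.1515 0.014 ]
ring z55 [ 0.5578 -0.0459  0.055 ] [ 0.563  -0.0468  0.055 ]
bar z88 [0.6056 0.1043 0.088 ] [0.5433 0.0945 0.088 ]
bar z88s [0.6036 0.1061 0.088 ] [0.5522 0.0981 0.088 ]
probe [ 0.4606 -0.2867  0.158 ] [ 0.4622 -0.2832  0.158 ]
[[-0.9608  0.2771 -0.0006]
 [ 0.2771  0.9608 -0.0019]
 [ 0.0001 -0.002  -1.    ]]
```

```bash
cat >> h.py <<'E'
def go(pos,Rt):
    "shift and turn (fractions of full scale) from the present pose"
    from workcell import bot
    s=bot.read_state();M=R.from_rotvec(s['tcp_rot'])
    Rt=M if Rt is None else Rt
    sh=M.inv().apply(np.array(pos)-s['tool_pos'])/.6; tu=(M.inv()*Rt).as_rotvec()/np.pi
    print('shift',sh.round(4),'turn',tu.round(4),'|mm|',600*np.linalg.norm(sh),'deg',180*np.linalg.norm(tu))
def down(ay):
    "tool pointing down, tool y at world angle ay"
    y=np.array([np.cos(ay),np.sin(ay),0]);z=np.array([0,0,-1.]);return R.from_matrix(np.c_[np.cross(y,z),y,z])
E
python3 -c "
from h import *
go([.5745,.1,.16],down(1.727))"
```

```text
shift [-0.8739 -0.6982  0.1598] turn [-0.0006 -0.0002 -0.1391] |mm| 677.9343659657831 deg 25.036019462622885
```

Emit:
play_rows([
  [[-0.874,-0.698,0.16,0,0,-0.139,-0.3],[-0.874,-0.698,0.16,0,0,-0.139,-0.3],[-0.874,-0.698,0.16,0,0,-0.139,-0.3],[-0.874,-0.698,0.16,0,0,-0.139,-0.3],[-0.874,-0.698,0.16,0,0,-0.139,-0.3],[-0.874,-0.698,0.16,0,0,-0.139,-0.3],[-0.874,-0.698,0.16,0,0,-0.139,-0.3],[-0.874,-0.698,0.16,0,0,-0.139,-0.3]],
], force=20)

```text
time: 0.9
tool_pos: [0.4164, 0.3234, 0.1991]
tcp_rot: [0.245, -3.132, 0.0]
wrist_force: [0.8, 0.3, 0.4]
width: 0.653
grip_force: 0.0
```

```bash
python3 -c "
from h import *
go([.5745,.1,.15],down(1.727))"
```

```text
shift [-0.2024 -0.4089  0.0818] turn [-0.0001 -0.0001 -0.    ] |mm| 278.1028131620576 deg 0.01708029971735158
```

Emit:
play_rows([
  [[-0.2024,-0.409,0.082,0,0,0,-0.3],[-0.2024,-0.409,0.082,0,0,0,-0.3],[-0.2024,-0.409,0.082,0,0,0,-0.3],[-0.2024,-0.409,0.082,0,0,0,-0.3],[-0.2024,-0.409,0.082,0,0,0,-0.3],[-0.2024,-0.409,0.082,0,0,0,-0.3],[-0.2024,-0.409,0.082,0,0,0,-0.3],[-0.2024,-0.409,0.082,0,0,0,-0.3]],
])

```text
time: 1.7
tool_pos: [0.5736, 0.1012, 0.1497]
tcp_rot: [0.241, -3.131, -0.001]
wrist_force: [-0.3, 0.4, 1.1]
width: 0.651
grip_force: 0.0
```

```bash
python3 - <<'E'
from h import *
go([.5745,.1,.093],down(1.727))
from workcell import bot
a=bot.read_camera('scene')[150:235,215:315]
cv2.imwrite('pics/d1.png',cv2.resize(a,None,fx=7,fy=7,interpolation=cv2.INTER_CUBIC))
E
```

```text
shift [-0.0014 -0.0023  0.0945] turn [ 0.0002 -0.0005 -0.0007] |mm| 56.707269745556815 deg 0.16417908469449316
```

View pics/d1.png

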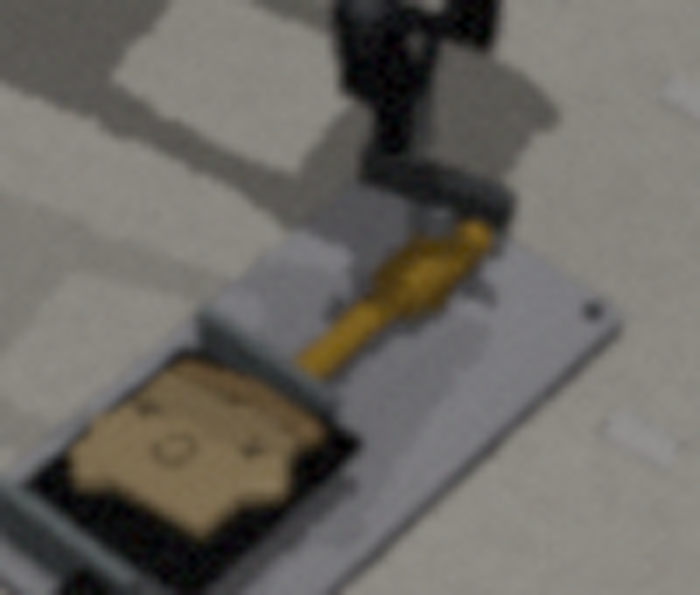

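The gripper is straight above the bar (bar at about crop (440,190)). I'll descend and grip.

Emit:
play_rows([
  [[-0.0014,-0.0023,0.05,0,0,0,-0.3],[-0.0014,-0.0023,0.0945,0,0,0,-0.3],[-0.0014,-0.0023,0.0945,0,0,0,1],[-0.0014,-0.0023,0.0945,0,0,0,1],[-0.0014,-0.0023,0.0945,0,0,0,1],[-0.0014,-0.0023,0.0945,0,0,0,1],[-0.0014,-0.0023,0.0945,0,0,0,1],[-0.0014,-0.0023,0.0945,0,0,0,1]],
], force=20)

```text
time: 2.55
tool_pos: [0.576, 0.1016, 0.0956]
tcp_rot: [-0.244, 3.13, 0.002]
wrist_force: [-2.3, 5.0, 6.3]
width: 0.106
grip_force: 27.2
```

Emit:
play_rows([
  [[0,0,0,0,0,-0.042,1],[0,0,0,0,0,-0.084,1],[0,0,0,0,0,-0.126,1],[0,0,0,0,0,-0.168,1],[0,0,0,0,0,-0.168,1],[0,0,0,0,0,-0.168,1],[0,0,0,0,0,-0.168,-0.3],[0,0,0,0,0,-0.168,-0.3]],
])

```text
time: 3.35
tool_pos: [0.5752, 0.1002, 0.094]
tcp_rot: [-1.053, 2.959, -0.001]
wrist_force: [-0.2, 0.1, -1.3]
width: 0.441
grip_force: 0.0
```

```bash
python3 -c "
from h import *
go([.5745,.1,.18],None);from workcell import bot;s=bot.read_state();print(s['wrist_force'],s['width'],R.from_rotvec(s['tcp_rot']).as_matrix()[:,1])"
```

```text
shift [ 0.0011  0.0004 -0.1434] turn [0. 0. 0.] |mm| 86.02602805959805 deg 0.0
[-0.15011122  0.12256338 -1.26453994] 0.4409751050261401 [-0.6317315   0.77518666 -0.00098243]
```

Emit:
play_rows([
  [[0,0,-0.08,0,0,0,-0.3],[0,0,-0.16,0,0,0,-0.3],[0,0,-0.23,0,0,0,-0.3],[0,0,-0.23,0,0,0,-0.3]],
])

```text
time: 3.75
tool_pos: [0.5795, 0.1006, 0.2399]
tcp_rot: [-1.048, 2.947, -0.006]
wrist_force: [0.8, -0.5, 0.3]
width: 0.647
grip_force: 0.0
```

```bash
python3 -c "
from h import *
go([.461,-.2855,.225],down(2.25))"
```

```text
shift [ 0.5598 -0.3741  0.0214] turn [-0.0025  0.0036  0.0013] |mm| 404.2006491108767 deg 0.8303338035318366
```

Emit:
play_rows([
  [[0.56,-0.374,0.02,0,0,0,-0.3],[0.56,-0.374,0.02,0,0,0,-0.3],[0.56,-0.374,0.02,0,0,0,-0.3],[0.56,-0.374,0.02,0,0,0,-0.3],[0.56,-0.374,0.02,0,0,0,-0.3],[0.56,-0.374,0.02,0,0,0,-0.3],[0.56,-0.374,0.02,0,0,0,-0.3],[0.56,-0.374,0.02,0,0,0,-0.3]],
])

```text
time: 4.55
tool_pos: [0.49, -0.1907, 0.2158]
tcp_rot: [0.955, -2.953, 0.074]
wrist_force: [0.4, 0.8, -0.8]
width: 0.65
grip_force: 0.0
```

Emit:
play_rows([
  [[0,0,0,0,0,0,-0.3],[0,0,0,0,0,0,-0.3]],
])

```text
time: 4.75
tool_pos: [0.4909, -0.1888, 0.2163]
tcp_rot: [0.959, -2.952, 0.072]
wrist_force: [-0.3, 0.9, 0.1]
width: 0.65
grip_force: 0.0
```

```bash
python3 - <<'E'
from h import *
from workcell import bot
a=bot.read_camera('top');b=bot.read_camera('scene')
cv2.imwrite('pics/top1.png',a);cv2.imwrite('pics/scene1.png',b)
f=lambda im,x,y,w,h:cv2.resize(im[y:y+h,x:x+w],None,fx=7,fy=7,interpolation=cv2.INTER_CUBIC)
cv2.imwrite('pics/e1.png',np.hstack([f(a,205,180,55,50)[:,:],f(b,115,200,55,75)[25*7:][:350]]))
go([.461,-.2855,.121],down(2.25));s=bot.read_state();print(s['tool_pos'])
E
```

```text
shift [ 0.1275 -0.0956  0.1691] turn [-0.0103 -0.0159 -0.0161] |mm| 139.4424251938317 deg 4.465777875441292
[ 0.49109224 -0.18858718  0.21663761]
```

View pics/e1.png

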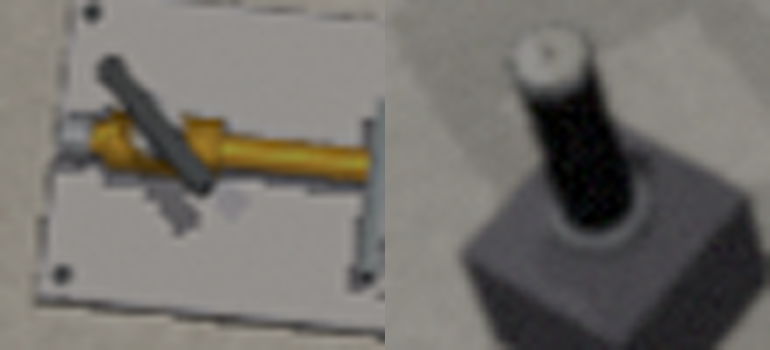

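The tap has turned; its bar runs from crop (110,68) to (203,185). Next I'll compute its angle and finish the approach to the probe.

```bash
python3 - <<'E'
from h import *
T=lambda x,y:((x+.5)/7-.5+205,(y+.5)/7-.5+180)
a=onz('top',T(110,68),.088);b=onz('top',T(203,185),.088);d=a-b
print(a,b,np.linalg.norm(d),'valve',np.arctan2(d[1],d[0])+.102)
go([.461,-.2855,.215],down(2.25))
E
```

```text
[0.59652152 0.11767297 0.088     ] [0.55110674 0.0811827  0.088     ] 0.058258407285860944 valve 0.7788647227846127
shift [ 0.1352 -0.1009  0.0128] turn [-0.0103 -0.0159 -0.0161] |mm| 101.49048579588252 deg 4.465777875441292
```

Valve is about 0.78, so it's half open. Next, above the probe.

Emit:
play_rows([
  [[0.07,-0.05,0.006,-0.0103,-0.0159,-0.0161,-0.3],[0.135,-0.101,0.0128,-0.0103,-0.0159,-0.0161,-0.3],[0.135,-0.101,0.0128,-0.0103,-0.0159,-0.0161,-0.3],[0.135,-0.101,0.0128,-0.0103,-0.0159,-0.0161,-0.3],[0.135,-0.101,0.0128,-0.0103,-0.0159,-0.0161,-0.3]],
])

```text
time: 5.35
tool_pos: [0.4917, -0.2132, 0.2076]
tcp_rot: [0.923, -2.952, 0.094]
wrist_force: [0.2, 0.1, 0.6]
width: 0.644
grip_force: 0.0
```

```bash
python3 - <<'E'
from h import *
go([.461,-.2855,.122],down(2.25))
E
```

```text
shift [ 0.1013 -0.0635  0.1523] turn [-0.0132 -0.0206 -0.0233] |mm| 116.20593863483305 deg 6.078536474902333
```

```bash
python3 -c "
from workcell import bot
s=bot.read_state();print(s['q'].round(3),s['joint_vel'].round(3))"
```

```text
[-0.409  0.037  1.957 -0.084  1.145 -2.552] [-0.016  0.007 -0.006 -0.014 -0.007  0.001]
```

q6 is at its range limit, so I'll unwind the tool (closing direction at about 0.9 rad instead).

```bash
python3 -c "
from h import *
go([.461,-.2855,.225],down(0.9))"
```

```text
shift [ 0.1122 -0.071  -0.0188] turn [-0.0248 -0.0084  0.4062] |mm| 80.43679371804122 deg 73.26623378284934
```

Emit:
play_rows([
  [[0,0,-0.02,-0.003,-0.001,0.045,-0.3],[0.112,-0.071,-0.019,-0.025,-0.008,0.406,-0.3],[0.112,-0.071,-0.019,-0.025,-0.008,0.406,-0.3],[0.112,-0.071,-0.019,-0.025,-0.008,0.406,-0.3],[0.112,-0.071,-0.019,-0.025,-0.008,0.406,-0.3],[0.112,-0.071,-0.019,-0.025,-0.008,0.406,-0.3],[0.112,-0.071,-0.019,-0.025,-0.008,0.406,-0.3],[0.112,-0.071,-0.019,-0.025,-0.008,0.406,-0.3]],
])

```text
time: 6.15
tool_pos: [0.4611, -0.2854, 0.2254]
tcp_rot: [-0.912, -3.002, 0.006]
wrist_force: [-0.7, -0.3, -0.3]
width: 0.648
grip_force: 0.0
```

```bash
python3 -c "
from h import *
go([.461,-.2855,.2],down(0.9))
from workcell import bot
s=bot.read_state();print(s['q'].round(3))"
```

```text
shift [-0.     -0.0001  0.0424] turn [-0.0015 -0.0008  0.0257] |mm| 25.42713243108691 deg 4.638858988229531
[-0.597  0.037  1.921 -0.005  1.186 -1.576]
```

Emit:
play_rows([
  [[0,0,0.06,-0.0015,-0.001,0,-0.3],[0,0,0.12,-0.0015,-0.001,0,-0.3],[0,0,0.172,-0.0015,-0.001,0,-0.3],[0,0,0.172,-0.0015,-0.001,0,-0.3],[0,0,0.172,-0.0015,-0.001,0,-0.3]],
])

```text
time: 6.65
tool_pos: [0.4604, -0.2854, 0.1221]
tcp_rot: [-0.904, -3.008, 0.0]
wrist_force: [0.1, 0.0, 0.6]
width: 0.647
grip_force: 0.0
```

Emit:
play_rows([
  [[0,0,0,0,0,0,1],[0,0,0,0,0,0,1],[0,0,0,0,0,0,1],[0,0,0,0,0,0,1],[0,0,0,0,0,0,1],[0,0,0,0,0,0,1]],
], force=40)

```text
time: 7.25
tool_pos: [0.4623, -0.2864, 0.1246]
tcp_rot: [0.902, 3.005, -0.003]
wrist_force: [0.5, 1.0, 7.5]
width: 0.292
grip_force: 38.9
```

```bash
python3 -c "
from h import *
from workcell import bot
s=bot.read_state();M=R.from_rotvec(s['tcp_rot']).as_matrix();print(s['tool_pos'],s['wrist_force'],M[:,1:])"
```

```text
[ 0.46225386 -0.28636011  0.12455939] [0.48126243 0.99539141 7.45220072] [[ 5.50964655e-01  3.73792548e-03]
 [ 8.34528536e-01 -2.79034702e-03]
 [-2.69162322e-04 -9.99989121e-01]]
```

Emit:
play_rows([
  [[0,0,-0.05,0,0,0,1],[0,0,-0.12,0,0,0,1],[0,0,-0.2,0,0,0,1],[0,0,-0.24,0,0,0,1],[0,0,-0.24,0,0,0,1],[0,0,-0.24,0,0,0,1]],
])

```text
time: 7.85
tool_pos: [0.4604, -0.2853, 0.2661]
tcp_rot: [0.903, 3.008, -0.001]
wrist_force: [-0.1, -0.7, -2.5]
width: 0.297
grip_force: 39.9
```

```bash
cat > fit.py <<'E'
from h import *
def cen(im,u,v,r):
    g=cv2.cvtColor(im,cv2.COLOR_BGR2GRAY).astype(float)
    for _ in range(6):
        x0,y0=int(round(u))-r,int(round(v))-r;p=g[y0:y0+2*r+1,x0:x0+2*r+1]
        w=np.clip(np.median(p)-4-p,0,None);yy,xx=np.mgrid[y0:y0+2*r+1,x0:x0+2*r+1]
        u,v=(w*xx).sum()/w.sum(),(w*yy).sum()/w.sum()
    return u,v
if __name__=='__main__':
    t=[cv2.imread(f'pics/top{i}.png') for i in(0,1)];s=[cv2.imread(f'pics/scene{i}.png') for i in(0,1)]
    pts=dict(ring=((280.1,205.4),(239.6,214.0),4),crA=((275.6,195.9),(250.6,213.9),3),crB=((275.1,214.1),(235.3,207.9),3))
    for k,(a,b,r) in pts.items():
        for i in(0,1):
            A=cen(t[i],*a,r);B=cen(s[i],*b,r);print(k,np.round(A+B,2),*tri(A,B))
E
python3 fit.py; python3 -c "
from workcell import bot
s=bot.read_state();print(s['tool_pos'],s['wrist_force'],s['width'],s['grip_force'])"
```

```text
ring [280.18 205.39 239.54 213.98] [ 0.55963783 -0.04521718  0.0504788 ] 0.003093956690074026
ring [280.16 205.4  239.54 214.04] [ 0.55963449 -0.04519044  0.05022802] 0.003062940925461755
crA [275.3  195.85 250.47 213.9 ] [ 0.58530358 -0.03163953  0.05639165] 0.0026071136027246717
crA [275.3  195.84 250.59 213.9 ] [ 0.58544246 -0.03153807  0.05637669] 0.002889382189374111
crB [274.74 219.21 234.29 206.07] [ 0.52462372 -0.0282091   0.03970156] 0.009692839599975755
crB [274.74 219.19 234.28 206.08] [ 0.52464919 -0.02821911  0.03967834] 0.009618425625819608
[ 0.46044832 -0.28528013  0.26607834] [-0.08251087 -0.70280335 -2.5373124 ] 0.29728943644023204 39.92042541503906
```

```bash
cat >> h.py <<'E'
L=.1066
def nrm(th=.25,yaw=-.102): return np.array([-np.sin(th)*np.cos(yaw),-np.sin(th)*np.sin(yaw),np.cos(th)])
def hold(n,ay=.987):
    z=-n;y=np.array([np.cos(ay),np.sin(ay),0]);y=y-z*(y@z);y/=np.linalg.norm(y);return R.from_matrix(np.c_[np.cross(y,z),y,z])
def tip():
    from workcell import bot
    s=bot.read_state();M=R.from_rotvec(s['tcp_rot']).as_matrix();return s['tool_pos']+L*M[:,2],-M[:,2]
E
python3 -c "
from h import *
n=nrm();p=np.array([.5585,-.0457,.053]);print(p+n*(L+.02))
go(p+n*(L+.03),hold(n))"
```

```text
[ 0.52734145 -0.04251076  0.17566431]
shift [0.1336 0.3972 0.1343] turn [-0.0366 -0.0705 -0.0039] |mm| 264.0593291630691 deg 14.317352217210528
```

Emit:
play_rows([
  [[0.045,0.13,0.0,-0.012,-0.023,-0.001,1],[0.09,0.265,0.03,-0.024,-0.047,-0.003,1],[0.134,0.397,0.134,-0.0366,-0.0705,-0.004,1],[0.134,0.397,0.134,-0.0366,-0.0705,-0.004,1],[0.134,0.397,0.134,-0.0366,-0.0705,-0.004,1],[0.134,0.397,0.134,-0.0366,-0.0705,-0.004,1],[0.134,0.397,0.134,-0.0366,-0.0705,-0.004,1],[0.134,0.397,0.134,-0.0366,-0.0705,-0.004,1]],
])

```text
time: 8.65
tool_pos: [0.5231, -0.0419, 0.1831]
tcp_rot: [0.814, 2.783, 0.065]
wrist_force: [0.2, 0.1, -1.7]
width: 0.294
grip_force: 40.1
```

```bash
python3 - <<'E'
from h import *
from workcell import bot
n=nrm();p=np.array([.5585,-.0457,.053])
go(p+n*(L+.012),hold(n))
b=bot.read_camera('scene');a=bot.read_camera('top')
cv2.imwrite('pics/top2.png',a);cv2.imwrite('pics/scene2.png',b)
print(tip())
f=lambda im,x,y,w,h:cv2.resize(im[y:y+h,x:x+w],None,fx=8,fy=8,interpolation=cv2.INTER_CUBIC)
cv2.imwrite('pics/f1.png',np.hstack([f(b,210,165,55,70),f(a,260,180,44,70)]))
E
```

```text
shift [-0.0037  0.0016  0.027 ] turn [-0.0006 -0.0015  0.0005] |mm| 16.40859128369513 deg 0.30879709643238595
(array([ 0.55039976, -0.04584864,  0.08169669]), array([-0.24457988,  0.02512534,  0.96930356]))
```

View pics/f1.png

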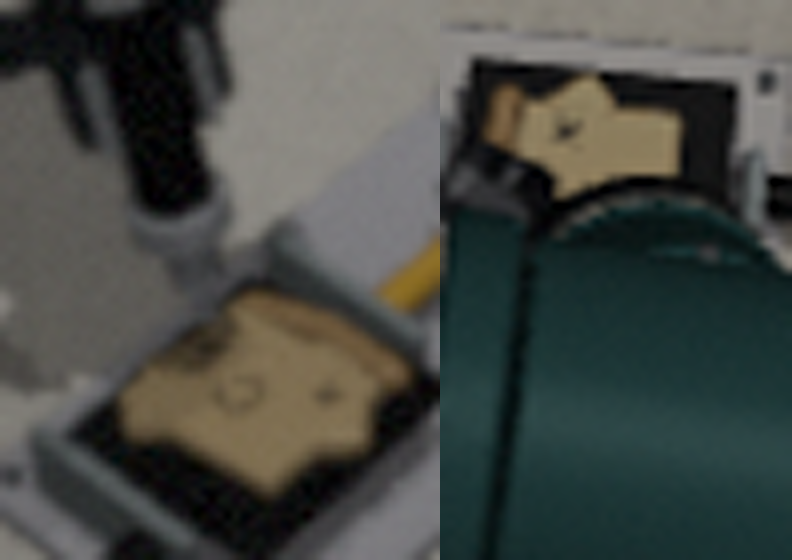

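The scene half shows the probe above the face with the ring at crop (240,393), scene px about (239.5,214). The top view is blocked by the arm. I'll go lower and check the tip against the ring in the scene view.

Emit:
play_rows([
  [[-0.0037,0.0016,0.018,-0.0006,-0.0015,0,1],[-0.0037,0.0016,0.037,-0.0006,-0.0015,0,1],[-0.0037,0.0016,0.037,-0.0006,-0.0015,0,1],[-0.0037,0.0016,0.037,-0.0006,-0.0015,0,1]],
])

```text
time: 9.15
tool_pos: [0.532, -0.0437, 0.1637]
tcp_rot: [0.816, 2.775, 0.067]
wrist_force: [-0.3, 0.2, -2.0]
width: 0.296
grip_force: 40.2
```

```bash
python3 - <<'E'
from h import *
from workcell import bot
t,n=tip();print(t,n,bot.read_state()['wrist_force'])
pr=lambda x:cv2.projectPoints(np.array([x]),np.array(P['scene']['r']),np.array(P['scene']['t']),np.array([[P['scene']['f'],0,P['scene']['c'][0]],[0,P['scene']['f'],P['scene']['c'][1]],[0,0,1]]),None)[0].ravel()
f=lambda q:((np.array(q)-[210,165])*8+3.5).round()
print('tip',pr(t),f(pr(t)),'collar centre',f(pr(t+n*.048)),'top end',f(pr(t+n*.140)),'surface under',f(pr(t-n*.006)))
b=bot.read_camera('scene');cv2.imwrite('pics/scene3.png',b)
b=np.clip(b.astype(float)*1.6,0,255).astype(np.uint8)
cv2.imwrite('pics/g1.png',cv2.resize(b[165:235,210:265],None,fx=8,fy=8,interpolation=cv2.INTER_CUBIC))
E
```

```text
[ 0.5584912  -0.04642693  0.06051045] [-0.24874504  0.02562242  0.96823003] [-0.29641114  0.15198496 -2.03101566]
tip [238.23374955 211.78881532] [229. 378.] collar centre [198. 267.] top end [134.  38.] surface under [233. 391.]
```

View pics/g1.png

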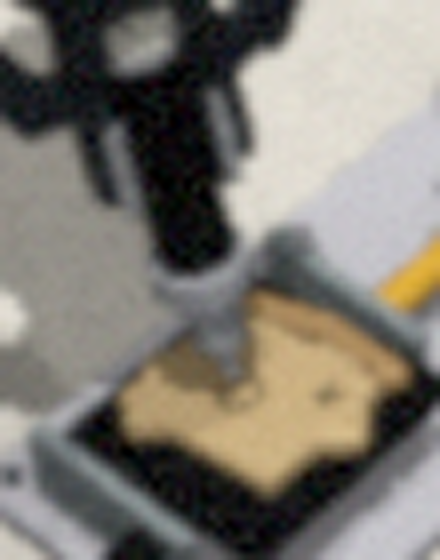

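The plunger tip is at crop (233,378), just up the face from the ring at (240,395), close to prediction. I'll feel for contact now.

Emit:
play_rows([
  [[0,0,0.003,0,0,0,1],[0,0,0.005,0,0,0,1],[0,0,0.005,0,0,0,1],[0,0,0.005,0,0,0,1]],
])

```text
time: 9.6
tool_pos: [0.5334, -0.0433, 0.1619]
tcp_rot: [0.814, 2.773, 0.068]
wrist_force: [-0.5, -0.1, -1.8]
width: 0.294
grip_force: 40.2
```

Emit:
play_rows([
  [[0,0,0.0033,0,0,0,1],[0,0,0.0033,0,0,0,1],[0,0,0.0033,0,0,0,1]],
])

```text
time: 9.9
tool_pos: [0.5337, -0.0434, 0.1598]
tcp_rot: [0.814, 2.774, 0.067]
wrist_force: [-0.5, -0.8, -2.0]
width: 0.295
grip_force: 40.2
```

Emit:
play_rows([
  [[0,0,0.0033,0,0,0,1],[0,0,0.0033,0,0,0,1],[0,0,0.0033,0,0,0,1]],
])

```text
time: 10.2
tool_pos: [0.5342, -0.0434, 0.1578]
tcp_rot: [0.814, 2.774, 0.067]
wrist_force: [0.3, -0.1, -1.6]
width: 0.295
grip_force: 40.2
```

```bash
python3 - <<'E'
from h import *
from workcell import bot
t,n=tip();print(t,n)
F=[]
for i in range(8): bot.read_camera('scene');F.append(bot.read_state()['wrist_force'])
print(np.mean(F,0),np.std(F,0))
E
```

```text
[ 0.56088051 -0.04617897  0.05462569] [-0.25028883  0.02560211  0.96783265]
[ 0.01601215  0.23832079 -1.89870498] [0.37857311 0.44921153 0.53498808]
```

Emit:
play_rows([
  [[0,0,0.0033,0,0,0,1],[0,0,0.0033,0,0,0,1],[0,0,0.0033,0,0,0,1]],
])

```text
time: 10.9
tool_pos: [0.5347, -0.0435, 0.1559]
tcp_rot: [0.814, 2.774, 0.067]
wrist_force: [0.9, 0.4, -0.9]
width: 0.295
grip_force: 40.2
```

```bash
cat > feel.py <<'E'
from h import *
from workcell import bot
F=[]
for i in range(8): im=bot.read_camera('scene');F.append(bot.read_state()['wrist_force'])
t,n=tip();print(t,n,'push',np.mean(F,0)@n+1.85*n[2],np.mean(F,0),bot.read_state()['time'])
cv2.imwrite('pics/last.png',im)
E
python3 feel.py
```

```text
[ 0.56152097 -0.04626814  0.05291373] [-0.25061573  0.02566377  0.96774642] push 0.07554774245091234 [-0.10842226 -0.20014134 -1.79470473] 11.3
```

Emit:
play_rows([
  [[0,0,0.0033,0,0,0,1],[0,0,0.0033,0,0,0,1],[0,0,0.0033,0,0,0,1]],
])

```text
time: 11.6
tool_pos: [0.5355, -0.0436, 0.1543]
tcp_rot: [0.814, 2.773, 0.068]
wrist_force: [0.1, -0.3, -1.0]
width: 0.293
grip_force: 40.3
```

```bash
python3 feel.py
```

```text
[ 0.5621939  -0.04628766  0.05113239] [-0.25096784  0.02566667  0.96765509] push 1.3583715098061355 [ 0.0023857   0.11430096 -0.4486365 ] 12.0
```

```bash
python3 - <<'E'
from h import *
def pr(n,x):
    p=P[n];return cv2.projectPoints(np.array([x]),np.array(p['r']),np.array(p['t']),np.array([[p['f'],0,p['c'][0]],[0,p['f'],p['c'][1]],[0,0,1]]),None)[0].ravel()
c=np.array([.5619,-.0463,.0522])
print('scene',pr('scene',c)-[239.54,214.01],'top',pr('top',c)-[280.17,205.4])
for z in(.051,.0525):print(onz('top',(280.17,205.4),z),onz('scene',(239.54,214.01),z))
b=cv2.imread('pics/last.png')
b=np.clip(b.astype(float)*1.8,0,255).astype(np.uint8)[190:235,215:265]
cv2.imwrite('pics/h1.png',cv2.resize(b,None,fx=12,fy=12,interpolation=cv2.INTER_CUBIC))
print((np.array([239.54,214.01])-[215,190])*12+5.5, (pr('scene',c)-[215,190])*12+5.5)
E
```

```text
scene [-0.16283624  0.32407151] top [ 0.0533575  -1.31066816]
[ 0.55839539 -0.04620164  0.051     ] [ 0.5610184  -0.04448816  0.051     ]
[ 0.55818542 -0.04610848  0.0525    ] [ 0.5617418  -0.04538585  0.0525    ]
[299.98 293.62] [298.0259651  297.50885806]
```

View pics/h1.png

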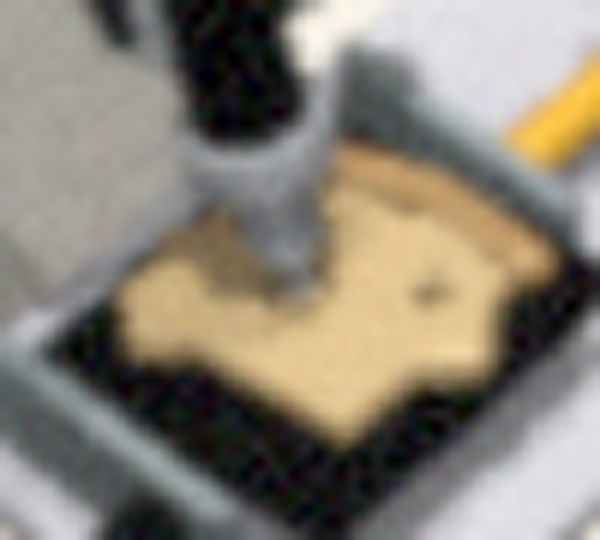

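The tip appears at crop (302,293), right on the ring centre (300,294), with light contact. I'll press about 4.5 mm further, with a 1 mm hedge towards −x because the top view's ray sits slightly that way.

Emit:
play_rows([
  [[0.0007,-0.0005,0.0025,0,0,0,1],[0.0014,-0.0009,0.005,0,0,0,1],[0.0014,-0.0009,0.0075,0,0,0,1],[0.0014,-0.0009,0.0075,0,0,0,1],[0.0014,-0.0009,0.0075,0,0,0,1]],
])

```text
time: 12.5
tool_pos: [0.5361, -0.0437, 0.15]
tcp_rot: [0.814, 2.772, 0.068]
wrist_force: [1.8, 0.5, 2.7]
width: 0.293
grip_force: 40.7
```

```bash
python3 feel.py
```

```text
[ 0.56234084 -0.04648603  0.04649697] [-0.25091522  0.02577116  0.96766596] push 2.816327923412995 [1.43743975 0.74395875 1.41334799] 12.9
```

Push is about 3 N with some sideways friction, so I'll undo the 1 mm hedge to relieve it.

Emit:
play_rows([
  [[-0.0014,0.0009,0,0,0,0,1],[-0.0014,0.0009,0,0,0,0,1],[-0.0014,0.0009,0,0,0,0,1]],
])

```text
time: 13.2
tool_pos: [0.5361, -0.0437, 0.1495]
tcp_rot: [0.814, 2.774, 0.067]
wrist_force: [0.3, -1.2, 1.6]
width: 0.292
grip_force: 40.7
```

```bash
python3 feel.py; python3 - <<'E'
import cv2,numpy as np
b=cv2.imread('pics/last.png')
b=np.clip(b.astype(float)*1.8,0,255).astype(np.uint8)[165:235,210:265]
cv2.imwrite('pics/i1.png',cv2.resize(b,None,fx=8,fy=8,interpolation=cv2.INTER_CUBIC))
E
```

```text
[ 0.56280925 -0.046432    0.04640016] [-0.24999532  0.02568065  0.96790642] push 3.1390685129960625 [ 0.04402085 -0.44992065  1.41646017] 13.6
```

View pics/i1.png

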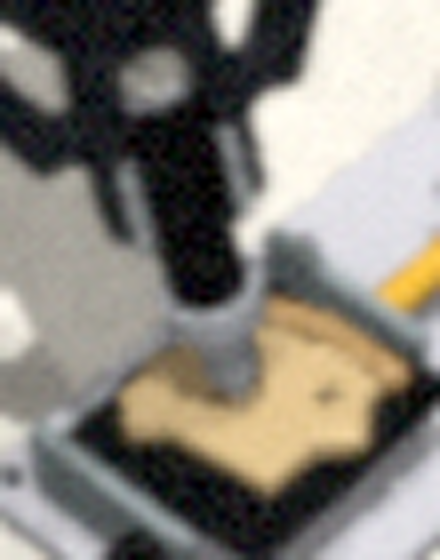

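The tip is at crop (242,398), on the ring centre (240,395). Push is 3.1 N, so the plunger is about half in. Handing in.

```bash
python3 -c "
from workcell import bot
print(bot.finish_job())"
```

```text
the job is handed in; nothing more can be done
None
```

I handed the job in at about 13.6 s: the tap measures about 0.78 rad (half open) and is released, and the gripper holds the probe tip on the ring, tilted to my camera estimate of the face's slope (about 0.25 rad), at about 3.1 N, roughly half plunger; the hand-in returned no verdict.

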